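# Shut the key box over the car fob

## Robot

A 6-joint arm with a two-finger parallel gripper is mounted at the origin on the work surface. World frame = base frame: x ahead of the robot, y to its left, z up, the work surface at z = 0. Lengths are in m, angles in rad, forces in N, time in s.
With the tool pointing down it reaches from about 0.25 to 0.725 m from the base axis. Payload 4 kg.
Tool frame: the origin (TCP) lies between the finger pads; the fingertips stand 17 mm ahead of it and the grasp point (between the pads) lies 2 mm behind it; z points along the fingers, x is the direction in which the jaws open and shut, and the axes are right-handed (so a half turn about z gives the same grasp; the last joint's range is limited). The gripper opens to 85 mm and grips with 20 to 120 N. Pads are 22 mm wide; open, the fingers measure 114 mm over their backs; the gripper's body (76 mm by 85 mm) begins 54 mm behind the grasp point. The pads swing forward as they close: fully open they stand 13 mm farther back than shut.
Start: joints at [1.244, 0.241, 0.005, 1.335, 0, 1.571], TCP at [0.161, 0.474, 0.248] pointing down, gripper open.
Joint ranges: [-2.72, 2.72], [-1.05, 1.87], [-1.09, 1.28], [-1.99, 2.15], [-1.42, 1.44], [-3.14, 3.14]. Speed limits (rad/s): [2.79, 2.79, 3.14, 3.14, 3.14, 3.14].

## Interface

Orientations are given as a unit quaternion [x, y, z, w].
In Python, from workcell import telemetry, cams, workorder gives the robot as it stands. The module is installed in compiled form; this text tells all that it offers.
- The arm moves only by the tool apply_moves, never from a script. Its argument "moves" is a list that holds one entry, the list of rows, each a list of 4 numbers: the shift along the tool's x, y, z in mm, then the turn about the tool's z in degrees. A call has exactly 10 rows; each row shifts and turns the pose as measured when the row begins, along the tool's axes as they then stand; what a row does not reach is not made up. A row lasts 1/10 s, in which the tool goes at most 50 mm and 8.59 degrees, less where a joint would pass 70% of its speed; a pose out of reach is approached as far as the arm can. A call with a gripper value outside its range is refused whole. "hand" is the gripper's target within -1 to 1 (fully open at 1, half-way at 0, shut at -1), set as the call begins (left out, the last holds). The fingers move at their own pace and stop on an object; the grip force is fixed at half the most. Time passes only in rows, so rows that do not move let the fingers close, or fill a call up. It gives the time, the measured TCP pose, the force and the opening at its end, in the units of the state.
- telemetry.get_obs(): the state, without advancing time (a new reading comes with each control period).
- cams.camera(name): name is "scene" or "top" or "wrist"; returns a dict with "color" (400x640x3 uint8, red, green, blue), "fovy" (degrees; the focal length in pixels is half the picture's height over the tangent of half this angle, whatever the lens; pixels are square), "cx", "cy" (the principal point, pixels), "camera_from_world" (4x4, takes a point from world to camera coordinates). Camera axes: x right, y down, z forward; pixel columns grow to the right and rows downward; lengths in m; the calibration is good to about 2 mm. A picture is of the moment at which its call begins. There is no depth.
- workorder.job_done(): hands the job in, once; it reports no verdict.
The state is a dict: "clock": time; "joint_pos": joint angles; "joint_vel": joint speeds; "tau": joint torques, N m; "eef_pos": TCP position; "tool_rot": TCP orientation; "ft_force": force on the tool from outside, world axes, zero at the start; "ft_torque": the same for the moment, N m; "grip_width": finger opening in m.
Only numpy, scipy, OpenCV 4.12 (cv2) and the standard library are available. Lean on these libraries where they do the work, as an engineer would, in place of code of your own. Each camera call takes 0.05 s, during which the arm holds its last target. There are 200 camera calls.

## Task

One of the two wells of the signal-blocking key box on the console has the black car fob lying in it: slide the flush lid of that well fully shut over the fob, and leave the fob inside and the other well clearly open, about as you found it. The lids have no handle, so press down on the bare lid with closed fingertips and drag it along by friction.

Things in the scene. Friction and masses are not known exactly. Their poses are not given: they have to be found in the camera images.
- key_box: Light wood key box, fixed, 300 x 170 x 51 mm. Origin: centre of its underside; x along its length, y across, z up. Fixed deck over x -150 to -31 mm, top at z 56 mm, grey charging disc on it. Beyond, to the end wall at x 144 mm, two yellow-floored (z 6 mm) wells 76 mm wide: left centred on y +41 mm, right on y -41 mm. Each has its own flush sliding lid.
- fob: Black plastic car fob, 58 x 34 x 13 mm, three small round buttons on top, about 50 g, loose, lying flat on the floor of one of the two wells near the end wall, in the part its lid leaves open. Origin: centre of its underside. A steel key ring with two keys lies in the other well.
- lid_left (a joint): Slide (m) of the left well's flat aluminium lid, 75 mm wide, top at box z 50 mm (1 mm below the walls), rigid when pressed. Front edge at box x = 144 mm minus this value: 0 = shut against the end wall (hard stop), more = farther in under the deck. Starts 0.08 to 0.105, moves at about 1 N, stays where left. Flush dark patch to press, 30 x 60 mm, centred 30 mm behind the front edge.
- lid_right (a joint): Slide (m) of the right well's lid (box y -41 mm), in all else the same as lid_left: 0 = fully shut, 0.08 to 0.105 at the start.
There are look-alikes about, which are no part of the job. What is shaped like the fob but green or purple is not meant.

How it is judged:
By the outcome, as a careful person would: the job done as asked, in the order asked, and still so for the second after the job is handed in, with the robot touching nothing.
It also fails if it takes over 32 s, if anything falls off the work surface, if the arm or the gripper's body presses on something with over 40 N, if the wrist force passes 120 N, or if a joint passes its speed limit or range.

## Working session

There is one attempt and no reset: what is moved stays moved. The work goes in short steps, Python scripts to look and compute and a tool call to move; the robot and the scene stay as the last step left them, time stands still between calls to the robot, and variables do not carry over. Pictures are saved under pics/ and viewed, about 8 in all and at most 12, crops included, and the job is handed in when it is done.

Besides the shell and the picture viewer there is one more tool, called after "Emit:" by a JSON object that holds its "name" and its "arguments", one argument or row to a line. apply_moves: Moves the arm, as the interface text tells. Its arguments: {"type":"object","properties":{"moves":{"type":"array"},"hand":{"type":"number"}},"required":["moves"]}

```bash
mkdir -p pics; cat > h.py <<'E'
import numpy as np,cv2
from workcell import telemetry,cams,workorder
def shot(n,f):
    c=cams.camera(n); cv2.imwrite('pics/'+f,c['color'][:,:,::-1]); np.savez('pics/'+f+'.npz',**{k:np.array(v) for k,v in c.items()}); return c
def ray(c,u,v,z):
    f=200/np.tan(np.radians(float(c['fovy']))/2); T=np.array(c['camera_from_world']); R=T[:3,:3]; o=-R.T@T[:3,3]
    d=R.T@np.array([(u-float(c['cx']))/f,(v-float(c['cy']))/f,1]); return o+d*(z-o[2])/d[2]
def proj(c,p):
    f=200/np.tan(np.radians(float(c['fovy']))/2); T=np.array(c['camera_from_world']); q=T[:3,:3]@np.array(p)+T[:3,3]
    return q[0]/q[2]*f+float(c['cx']),q[1]/q[2]*f+float(c['cy'])
E
python3 - <<'E'
from h import *
a=shot('top','top1.png');b=shot('scene','scene1.png')
print(telemetry.get_obs())
E
```

```text
{'clock': 0.1, 'joint_pos': array([1.24400245e+00, 2.41343270e-01, 3.90036517e-03, 1.33520559e+00,
       6.61524379e-06, 1.57076603e+00]), 'joint_vel': array([-0.00073337, -0.00227126,  0.00397891, -0.00034903, -0.00013756,
        0.00167985]), 'tau': array([ 5.25211567e-05, -3.73137653e+01,  2.53010309e+01,  1.08641034e-02,
        7.59519799e-05, -1.46679980e-06]), 'eef_pos': array([0.16033659, 0.47304983, 0.24751494]), 'tool_rot': array([ 8.12704871e-01,  5.82674811e-01, -7.54575672e-04,  5.36894234e-04]), 'ft_force': array([-0.11428147,  0.023317  ,  0.16975244]), 'ft_torque': array([-0.00830901, -0.02715663,  0.00062215]), 'grip_width': 0.08540133614144584}
```

View pics/top1.png

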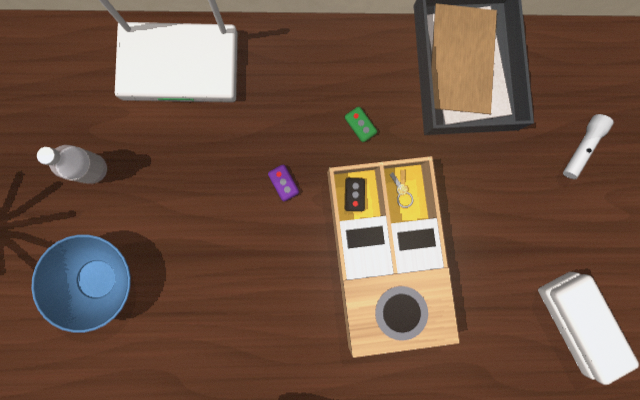

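View pics/scene1.png

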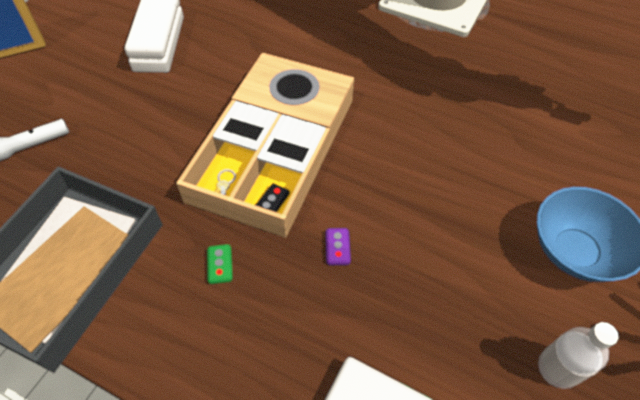

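Seen in top: the black fob at (355,194) is in the image-left well. The green (361,124) and purple (284,183) look-alikes lie outside the box, and the key ring (404,192) is in the other well. I'll check this choice in one close crop.

```bash
python3 - <<'E'
from h import *
i=cv2.imread('pics/top1.png')[145:365,320:470]
i=cv2.resize(i,None,fx=2.7*1,fy=2.7,interpolation=cv2.INTER_CUBIC);cv2.imwrite('pics/crop1.png',i)
c=np.load('pics/top1.png.npz')
for n,u,v,z in [('wallL',329,168,.051),('wallR',433,158,.051),('dL',352,357,.056),('dR',459,343,.056),('fob',355,194,.019),('padL',365.5,237,.05),('padR',416,239,.05)]: print(n,ray(c,u,v,z).round(4))
E
```

```text
wallL [0.6576 0.0034 0.051 ]
wallR [ 0.6734 -0.1674  0.051 ]
dL [ 0.361  -0.0282  0.056 ]
dR [ 0.3789 -0.1971  0.056 ]
fob [ 0.6178 -0.0427  0.019 ]
padL [ 0.5459 -0.0539  0.05  ]
padR [ 0.5418 -0.1356  0.05  ]
```

View pics/crop1.png

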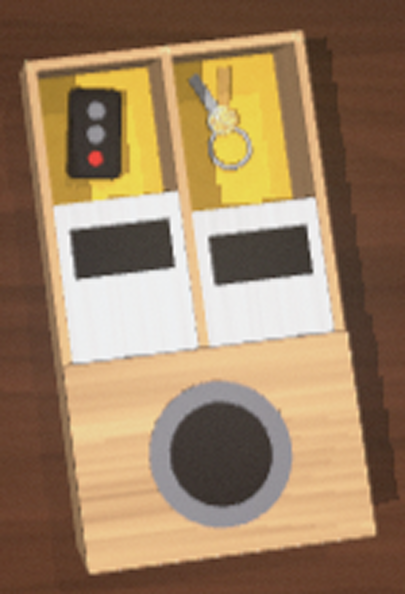

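The crop shows the black fob (three buttons) in the image-left well, which is world +y and so the left well. Its lid's dark patch is at top (365.5,237). Box yaw is about 6° and the origin about (0.518,-0.097). The patch is at box (32,40) mm, as it should be, so the slide is about 82 mm. I'll close the gripper and move over the lid.

Emit:
{"name": "apply_moves", "arguments": {
  "moves": [
    [[-27,38,0,0],[-27,38,0,0],[-27,38,0,0],[-27,38,0,0],[-27,38,0,0],[-27,38,0,0],[-27,38,0,0],[-27,38,0,0],[-27,38,0,0],[-27,38,0,0]]
  ],
  "hand": -1
}}

```text
clock: 1.1
eef_pos: [0.44, 0.0867, 0.2438]
tool_rot: [0.808, 0.589, -0.003, 0.0]
ft_force: [0.3, 0.7, 0.3]
grip_width: 0.0004
```

Emit:
{"name": "apply_moves", "arguments": {
  "moves": [
    [[-20,29,10,0],[-20,29,10,0],[-20,29,10,0],[-20,29,10,0],[-20,29,10,0],[0,0,15,-8],[0,0,15,-8],[0,0,15,-8],[0,0,10,0],[0,0,0,0]]
  ]
}}

```text
clock: 2.1
eef_pos: [0.551, -0.068, 0.1296]
tool_rot: [0.669, 0.744, -0.005, -0.003]
ft_force: [-0.9, 0.2, 0.3]
grip_width: 0.0
```

```bash
python3 - <<'E'
from h import *
o=telemetry.get_obs();print(o['eef_pos'],o['tool_rot'],o['ft_force'])
from scipy.spatial.transform import Rotation as R
M=R.from_quat(o['tool_rot']).as_matrix();print(M.round(3))
print('to go tool mm',(M.T@(np.array([.546,-.054,.067])-o['eef_pos'])*1000).round(1))
c=shot('wrist','w1.png');print(proj(c,o['eef_pos']+M[:,2]*.017))
E
```

```text
[ 0.55095882 -0.06804592  0.12959699] [ 0.66851173  0.74368079 -0.0048231  -0.00277349] [-0.88301929  0.2070294   0.25964189]
[[-0.106  0.994 -0.011]
 [ 0.994  0.106 -0.003]
 [-0.002 -0.011 -1.   ]]
to go tool mm [14.6 -2.8 62.6]
(np.float64(323.35493037193237), np.float64(255.07502803130507))
```

View pics/w1.png

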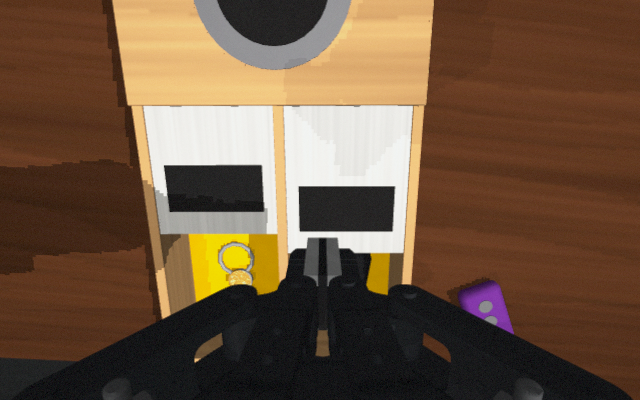

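The wrist view shows the left lid patch centred at (347,209) with its front edge at row 252, and the box aligned with the tool. I'll cross-check that position and then go down.

```bash
python3 - <<'E'
from h import *
c=np.load('pics/w1.png.npz')
for u,v,z in [(347,209,.05),(345,252,.05),(285,252,.05),(405,252,.05)]: print(ray(c,u,v,z).round(4))
E
```

```text
[ 0.5468 -0.0534  0.05  ]
[ 0.5762 -0.051   0.05  ]
[ 0.5804 -0.0901  0.05  ]
[ 0.572 -0.012  0.05 ]
```

Emit:
{"name": "apply_moves", "arguments": {
  "moves": [
    [[5,-1,15,0],[5,-1,15,0],[5,-1,10,0],[0,0,8,0],[0,0,4,0],[0,0,2,0],[0,0,0,0],[0,0,0,0],[0,0,0,0],[0,0,0,0]]
  ]
}}

```text
clock: 3.15
eef_pos: [0.5512, -0.0533, 0.0807]
tool_rot: [0.671, 0.741, -0.001, 0.003]
ft_force: [-0.3, 0.3, -0.1]
grip_width: 0.0004
```

Emit:
{"name": "apply_moves", "arguments": {
  "moves": [
    [[0,-4,5,0],[0,0,4,0],[0,0,2,0],[0,0,2,0],[0,0,2,0],[0,0,2,0],[0,0,2,0],[0,0,2,0],[0,0,2,0],[0,0,2,0]]
  ]
}}

```text
clock: 4.15
eef_pos: [0.5574, -0.0529, 0.067]
tool_rot: [0.671, 0.741, 0.008, 0.012]
ft_force: [-1.6, 1.1, 9.5]
grip_width: 0.0001
```

Emit:
{"name": "apply_moves", "arguments": {
  "moves": [
    [[0,3,2.5,0],[0,6,2.5,0],[0,6,2.5,0],[0,6,2.5,0],[0,6,2.5,0],[0,6,2.5,0],[0,6,2.5,0],[0,6,2.5,0],[0,6,2.5,0],[0,0,2,0]]
  ]
}}

```text
clock: 5.15
eef_pos: [0.6273, -0.0452, 0.0672]
tool_rot: [0.669, 0.742, 0.024, 0.026]
ft_force: [-5.3, 1.6, 10.8]
grip_width: 0.0002
```

```bash
python3 - <<'E'
from h import *
o=telemetry.get_obs();print(o['eef_pos'],o['ft_force'])
shot('wrist','w2.png')
c=cams.camera('top')
i=cv2.resize(c['color'][145:365,310:480,::-1],None,fx=2.7,fy=2.7,interpolation=cv2.INTER_CUBIC)
w=cv2.imread('pics/w2.png')[:,100:420];w=cv2.resize(w,None,fx=.9,fy=.9)
H=594;o=np.zeros((H,i.shape[1]+w.shape[1],3),np.uint8);o[:i.shape[0],:i.shape[1]]=i[:H];o[:w.shape[0],i.shape[1]:]=w
cv2.imwrite('pics/m2.png',o)
E
```

```text
[ 0.62726866 -0.04522325  0.06720269] [-5.25897855  1.56169246 10.79575678]
```

View pics/m2.png

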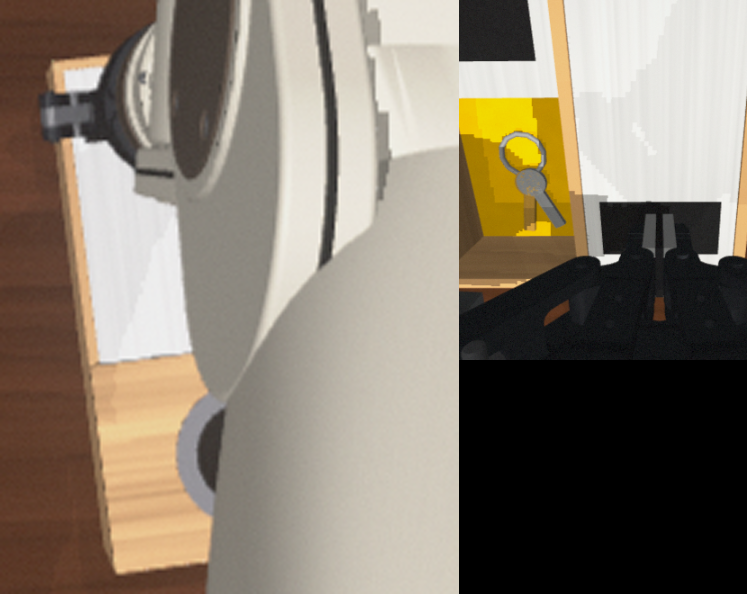

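The lid moved with the fingers (about 70 mm). I'll press on into the hard stop.

Emit:
{"name": "apply_moves", "arguments": {
  "moves": [
    [[0,3,2.5,0],[0,3,2.5,0],[0,3,2.5,0],[0,3,2.5,0],[0,3,2.5,0],[0,3,2.5,0],[0,3,2.5,0],[0,3,2.5,0],[0,3,2.5,0],[0,3,2.5,0]]
  ]
}}

```text
clock: 6.25
eef_pos: [0.6284, -0.0451, 0.0667]
tool_rot: [0.671, 0.741, 0.005, 0.011]
ft_force: [-13.8, -0.3, 18.9]
grip_width: 0.0002
```

It stopped at about 14 N sideways. I'll lift straight up and back off to look.

Emit:
{"name": "apply_moves", "arguments": {
  "moves": [
    [[0,0,-4,0],[0,0,-15,0],[0,0,-25,0],[0,0,-40,0],[30,-10,-30,0],[45,0,-10,0],[45,0,0,0],[45,0,0,0],[45,0,0,0],[45,0,0,0]]
  ]
}}

```text
clock: 7.25
eef_pos: [0.5926, 0.2103, 0.1936]
tool_rot: [0.676, 0.736, 0.006, 0.011]
ft_force: [0.8, 0.2, -0.4]
grip_width: 0.0
```

```bash
python3 - <<'E'
from h import *
o=telemetry.get_obs();print(o['eef_pos'],o['ft_force'])
c=shot('top','t3.png')
i=cv2.resize(c['color'][145:365,310:480,::-1],None,fx=2.7,fy=2.7,interpolation=cv2.INTER_CUBIC)
w=shot('scene','s3.png')['color'][40:240,170:370,::-1];w=cv2.resize(w,None,fx=1.7,fy=1.7,interpolation=cv2.INTER_CUBIC)
o=np.zeros((594,i.shape[1]+340,3),np.uint8);o[:i.shape[0],:i.shape[1]]=i;o[:340,i.shape[1]:]=w
cv2.imwrite('pics/m3.png',o)
E
```

```text
[0.59259088 0.21028812 0.19358734] [ 0.77199154  0.15246821 -0.3989875 ]
```

View pics/m3.png

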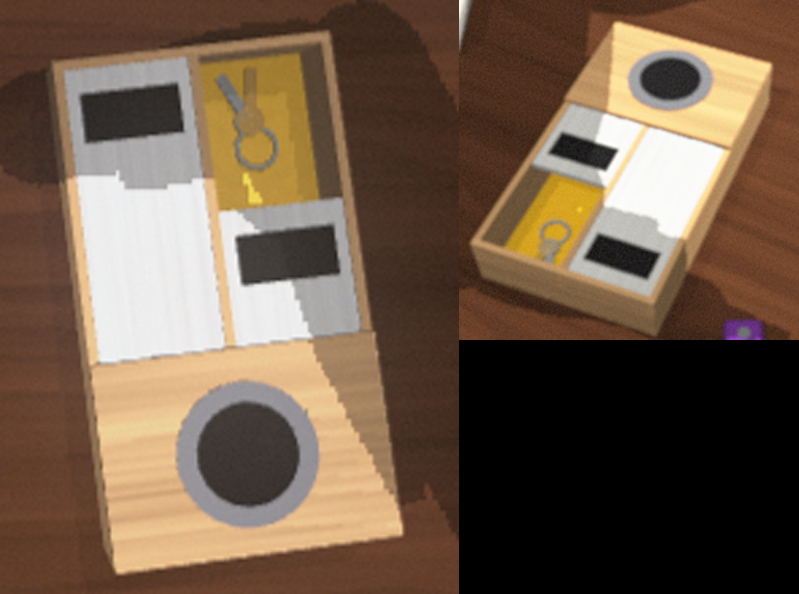

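The lid looks shut, with its patch at about (358.9,186.1) in top. The right well is still open and its lid has not moved. I'll check the gap by number and in an enlarged crop.

```bash
python3 - <<'E'
from h import *
c=np.load('pics/t3.png.npz')
p=ray(c,358.9,186.1,.05);q=ray(c,365.5,237,.05);print(p,q,np.linalg.norm(p-q))
i=c['color'][158:200,322:402,::-1];s=cv2.imread('pics/s3.png')[175:240,230:310]
a=cv2.resize(i,None,fx=9,fy=9,interpolation=cv2.INTER_CUBIC)[:300];b=cv2.resize(s,(369,300),interpolation=cv2.INTER_CUBIC)
o=np.zeros((600,720,3),np.uint8);o[:300,:]=a;o[300:,:369]=b;cv2.imwrite('pics/m4.png',o)
E
```

```text
[ 0.62800814 -0.04484797  0.05      ] [ 0.54588417 -0.05394764  0.05      ] 0.0826265772621955
```

View pics/m4.png

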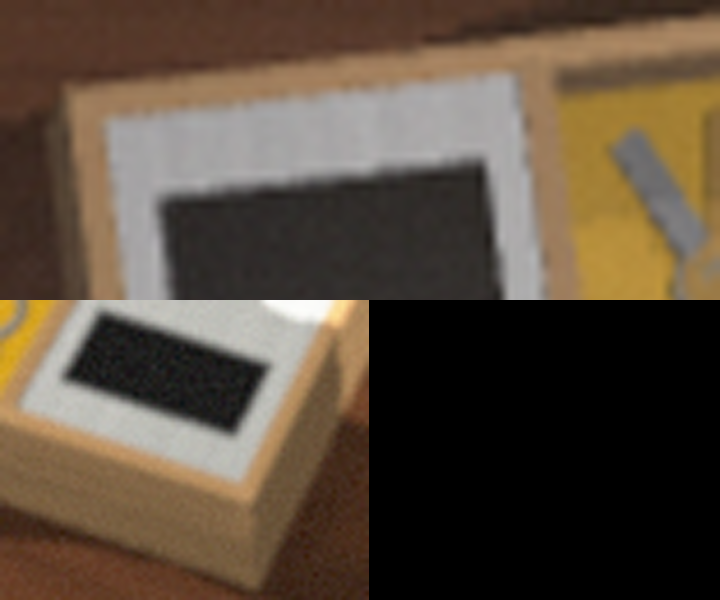

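The lid meets the end wall with no gap in either view, and it travelled 82.6 mm against the 82 mm estimated. The arm is clear of the box, so I'm handing in.

```bash
python3 -c "
from h import *
print(workorder.job_done())"
```

```text
the job is handed in; nothing more can be done
None
```

The left well's lid is shut over the black fob. I pressed closed fingertips on its patch at about 10 N and dragged it into the end stop. The highest readings I saw, at the stop, were about 14 N sideways and 19 N down.

- **Lid:** it travelled 82.6 mm, against the 82 mm I estimated at the start. The last top and scene pictures show no gap at the end wall.
- **Other well:** the right lid looks unmoved, and its well is still open with the key ring in it.
- **Fob:** it is under the shut lid, so I could not see it directly at the end. The lid ran freely to its stop.
- **Arm and time:** the arm ended clear of the box, touching nothing, and the job was handed in at about 7.4 s.

No checks failed. The fingertips touched down about 11 mm further forward than planned, and the tool tilted about 4° during the drag, but neither affected the result.

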